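# Lay the sharpened knives in the tray in order of length

## Task

The four sharpened knives on the cork mat go into the lanes of the wooden tray, so that the row runs in order of length: the little paring knife already lies in the lane at one end, so put the shortest of the four next to it and go on lane by lane up to the longest at the other end. Lay each knife flat and straight along its lane with the handle wholly on the black rubber pad and the blade over the grey felt, and leave the paring knife where it is.

Things in the scene. Friction and masses are not known exactly. Their poses are not given: they have to be found in the camera images.
- knife_1: Shortest of the four loose knives, 210 mm long: blade 100 mm, 23 mm deep, 2.5 mm thick; dark wooden handle with steel bolster 110 mm long, 24 wide, 15 thick; about 110 g. Starts flat on the 4 mm cork mat at the left, blade roughly to the left. Origin: underside of the handle at its middle; x to the point, z up. Balances 25 to 36 mm from the origin towards the point (all four do).
- knife_2: Second shortest of the four loose knives, 243 mm long: blade 133 mm, 27 mm deep, 2.5 mm thick; dark wooden handle with steel bolster 110 mm long, 24 wide, 15 thick; about 130 g. Starts flat on the 4 mm cork mat at the left, blade roughly to the left. Origin: underside of the handle at its middle; x to the point, z up. Grip it across the handle about 30 mm ahead of the origin.
- knife_3: Second longest of the four loose knives, 276 mm long: blade 166 mm, 32 mm deep, 2.5 mm thick; dark wooden handle with steel bolster 110 mm long, 24 wide, 15 thick; about 155 g. Starts flat on the 4 mm cork mat at the left, blade roughly to the left. Origin: underside of the handle at its middle; x to the point, z up. The blade begins 55 mm from the origin, 6 mm above the support.
- knife_4: Longest of the four loose knives, 310 mm long: blade 200 mm, 36 mm deep, 2.5 mm thick; dark wooden handle with steel bolster 110 mm long, 24 wide, 15 thick; about 190 g. Starts flat on the 4 mm cork mat at the left, blade roughly to the left. Origin: underside of the handle at its middle; x to the point, z up. The edge is on the -y side, as on all.
- knife_ref: The little paring knife, 180 mm long (blade 70 mm), same make and same handle as the others; it already lies, loose, in the lane at the left or the right end of the tray and stays there. Origin: underside of the handle at its middle; x to the point, z up.
- lane_ref: The lane at one end of the row, left or right, that holds the little paring knife. Lane plate of the tray, fixed, 350 x 59 mm, with a black rubber handle pad 134 x 48 mm at its near end. Origin: centre of the pad's upper surface, about 13 mm above the table; x along the lane, away from the robot; z up. Lanes lie at 62 mm pitch, parallel. 
- lane_a: The empty lane at the end of the row farthest from the paring knife. Lane plate of the tray, fixed, 350 x 59 mm, with a black rubber handle pad 134 x 48 mm at its near end. Origin: centre of the pad's upper surface, about 13 mm above the table; x along the lane, away from the robot; z up. Lanes lie at 62 mm pitch, parallel. The tray's near rim, 78 mm before the origin, stands 5 mm above the pad.
- lane_b: One of the three empty middle lanes; which of the three places it has varies. Lane plate of the tray, fixed, 350 x 59 mm, with a black rubber handle pad 134 x 48 mm at its near end. Origin: centre of the pad's upper surface, about 13 mm above the table; x along the lane, away from the robot; z up. Lanes lie at 62 mm pitch, parallel. Beyond the pad: grey felt between two beads 3.5 mm high.
- lane_c: One of the three empty middle lanes; which of the three places it has varies. Lane plate of the tray, fixed, 350 x 59 mm, with a black rubber handle pad 134 x 48 mm at its near end. Origin: centre of the pad's upper surface, about 13 mm above the table; x along the lane, away from the robot; z up. Lanes lie at 62 mm pitch, parallel. 
- lane_d: One of the three empty middle lanes; which of the three places it has varies. Lane plate of the tray, fixed, 350 x 59 mm, with a black rubber handle pad 134 x 48 mm at its near end. Origin: centre of the pad's upper surface, about 13 mm above the table; x along the lane, away from the robot; z up. Lanes lie at 62 mm pitch, parallel. 
Not all that is in view belongs to the job. What is shaped like the knife_1 but purple or turquoise is not meant.

How it is judged:
By the outcome, as a careful person would: the job done as asked, in the order asked, and still so for the second after the job is handed in, with the robot touching nothing.
It also fails if it takes over 107 s, if anything falls off the work surface, if the arm or the gripper's body presses on something with over 40 N, if the wrist force passes 120 N, or if a joint passes its speed limit or range.

## Robot

A 6-joint arm with a two-finger parallel gripper is mounted at the origin on the work surface. World frame = base frame: x ahead of the robot, y to its left, z up, the work surface at z = 0. Lengths are in m, angles in rad, forces in N, time in s.
With the tool pointing down it reaches from about 0.275 to 0.875 m from the base axis. Payload 12.5 kg.
Tool frame: the origin (TCP) lies on the centre line of the jaws, within the pads' length; the fingertips stand 17 mm ahead of it and the grasp point (between the pads) lies 2 mm behind it (ctrl.tip_reach is the distance from the TCP to the fingertips, in m); z points along the fingers, y is the line along which they close (so a half turn about z gives the same grasp; the last joint's range is limited). The gripper opens to 85 mm and grips with 20 to 120 N. Pads are 22 mm wide; open, the fingers measure 114 mm over their backs; the gripper's body (76 mm by 85 mm) begins 54 mm behind the grasp point. The pads swing forward as they close: fully open they stand 13 mm farther back than shut.
Start: joints at [1.157, 0.351, 1.652, -0, 1.139, -0.085], TCP at [0.178, 0.521, 0.248] pointing down, gripper open.
Joint ranges: [-2.75, 2.75], [-0.79, 2.1], [0.01, 2.65], [-1.57, 4.71], [0.07, 3.14], [-2.87, 2.87]. Speed limits (rad/s): [2.22, 2.22, 2.79, 3.14, 3.14, 3.14].

## Interface

Orientations are given as a rotation vector (axis times angle).
In Python, from workcell import ctrl, cams gives the robot as it stands.
- The arm moves only by the tool play_rows, never from a script. Its argument "increments" is one flat list of numbers, 7 for each row, row after row: the closure in counts, from 0 (fully open) to 255 (shut), then the shift along the tool's x, y, z scaled (see below), then the turn, a rotation vector about the tool's x, y, z scaled (see below). In form: [jaw, x, y, z, wx, wy, wz, jaw, x, y, z, wx, wy, wz, ...]. A call has 1 to 5 rows; each row is the pose to reach, as a shift and turn from the pose commanded when the call began, along the tool's axes at that moment, turning the shorter way round; what a row does not reach only later rows make up. The controller multiplies each number of a shift by 0.4 m and each number of a turn by pi rad. A row lasts 1/8 s, in which the tool goes at most 62.5 mm and 10.7 degrees, less where a joint would pass 70% of its speed; a pose out of reach is approached as far as the arm can. A call with a number of a shift or a turn outside -1 to 1 is refused whole. A call with a gripper value outside its range is refused whole. The fingers move at their own pace and stop on an object; "force" is the grip in N (left out, the last holds). Time passes only in rows, so rows that repeat a pose let the fingers close. It gives the time, the measured TCP pose, the force, the opening and the grip force at its end, in the units of the state.
- ctrl.get_obs(): the state, without advancing time (a new reading comes with each control period).
- cams.camera(name): name is "scene" or "top" or "wrist"; returns the picture (400x640x3 uint8, blue, green, red); there is no depth.
- cams.camera_params(name): a dict with "K" (3x3 intrinsics, pixels), "R" (3x3) and "t" (3): a world point X has camera coordinates R X + t. Camera axes: x right, y down, z forward; pixel columns grow to the right and rows downward; lengths in m; the calibration is good to about 2 mm. A picture is of the moment at which its call begins: read the wrist's pose just before it. camera_params takes no time and is no camera call; for the wrist camera it gives the pose at the moment of the call.
- ctrl.job_done(): hands the job in; it is judged then, once.
Trained networks look in the newest picture that a camera, given by its name, has taken for a name from the list of things; names that differ only in an ending like _2 or _b are one class to them, and where a whole thing is asked for, a point or a joint stands for the part that bears it (a point fixed in the world has none). Each returns a list of dicts, best first, with "score" (0 to 1); they miss things now and then, are a little off and sometimes report something else, mostly with a low value. They report only what shows in the picture. A call takes as long as a camera call. They do not tell look-alikes from the thing itself.
- cams.recognise(camera, label): "bbox" ([left, top, right, bottom] in pixels, round what is visible of it).
The state is a dict: "clock": time; "joint_pos": joint angles; "joint_vel": joint speeds; "tau": joint torques, N m; "position": TCP position; "tcp_rot": TCP orientation; "wrist_force": force on the tool from outside, world axes, zero at the start; "moment": the same for the moment, N m; "grip_width": opening from 0.0 (shut) to 1.0 (fully open); "grasp_force": force on a finger pad.
Only numpy, scipy, OpenCV 4.12 (cv2) and the standard library are available. Lean on these libraries where they do the work, as an engineer would, in place of code of your own. Each camera call takes 0.05 s, during which the arm holds its last target. There are 200 camera calls.

## Working session

There is one attempt and no reset: what is moved stays moved. The work goes in short steps, Python scripts to look and compute and a tool call to move; the robot and the scene stay as the last step left them, time stands still between calls to the robot, and variables do not carry over. Pictures are saved under pics/ and viewed, at most 14 in all, crops included, and the job is handed in when it is done.

Besides the shell and the picture viewer there is one more tool, called after "Emit:" by a JSON object that holds its "name" and its "arguments", one argument or row to a line. play_rows: Moves the arm, as the interface text tells. Its arguments: {"type":"object","properties":{"increments":{"type":"array"},"force":{"type":"number"}},"required":["increments"]}

```bash
mkdir -p pics
cat > h.py <<'E'
import numpy as np, cv2
from scipy.spatial.transform import Rotation as Ro
from workcell import ctrl, cams
def pose():
    o=ctrl.get_obs(); return np.array(o['position']), Ro.from_rotvec(o['tcp_rot'])
def pix2w(p,name,z):
    c=cams.camera_params(name);K,R,t=map(np.array,(c['K'],c['R'],c['t']))
    d=R.T@np.linalg.inv(K)@np.array([p[0],p[1],1.]);o=-R.T@t
    return o+d*(z-o[2])/d[2]
def w2pix(X,name):
    c=cams.camera_params(name);K,R,t=map(np.array,(c['K'],c['R'],c['t']))
    q=K@(R@np.array(X)+t);return q[:2]/q[2]
E
python3 - <<'E'
from h import *
o=ctrl.get_obs();print(o)
print(Ro.from_rotvec(o['tcp_rot']).as_matrix().round(3))
for n in ('top','scene'):
    im=cams.camera(n);cv2.imwrite(f'pics/{n}0.png',im)
    for l in ('knife_1','knife_ref','lane_a'):
        for d in cams.recognise(n,l): print(n,l,np.round(d['bbox']),round(d['score'],2))
E
```

```text
{'clock': 0.0, 'joint_pos': array([ 1.15740742e+00,  3.51229464e-01,  1.65245097e+00, -7.54058005e-06,
        1.13910833e+00, -8.45882303e-02]), 'joint_vel': array([-0.00053478, -0.00062116, -0.00262215, -0.00014995, -0.00013708,
        0.00160695]), 'tau': array([ 3.09776833e-04, -5.06091213e+01, -2.91421187e+01, -9.37807886e-05,
        4.36675327e-03,  1.14386324e-05]), 'position': array([0.17743952, 0.52024722, 0.24775191]), 'tcp_rot': array([-5.14103383e-01, -3.09894960e+00,  1.82338468e-03]), 'wrist_force': array([-0.19619521,  0.86840993, -0.80204053]), 'moment': array([-0.00454146,  0.00922358, -0.01300591]), 'grasp_force': 0.0, 'grip_width': 0.9971652512879887}
[[-0.946  0.323 -0.   ]
 [ 0.323  0.946 -0.001]
 [ 0.    -0.001 -1.   ]]
top knife_1 [238. 157. 320. 174.] 0.94
top knife_1 [257. 132. 330. 150.] 0.91
top knife_1 [179. 170. 187. 225.] 0.87
top knife_1 [261. 183. 322. 197.] 0.86
top knife_1 [419. 213. 443. 265.] 0.84
top knife_1 [272. 248. 310. 281.] 0.74
top knife_1 [257. 201. 318. 215.] 0.68
top knife_ref [376. 138. 386. 185.] 0.81
top lane_a [417.  97. 441. 192.] 0.88
top lane_a [386.  97. 408. 194.] 0.81
top lane_a [402.  95. 427. 191.] 0.56
top lane_a [238. 157. 320. 176.] 0.28
scene knife_1 [474. 210. 490. 273.] 0.91
scene knife_1 [310. 245. 417. 277.] 0.88
scene knife_1 [336. 148. 387. 172.] 0.88
scene knife_1 [298. 269. 398. 299.] 0.81
scene knife_1 [323. 201. 397. 224.] 0.74
scene knife_1 [316. 220. 385. 246.] 0.71
scene knife_1 [108. 206. 179. 316.] 0.71
scene knife_1 [186. 147. 234. 188.] 0.55
scene knife_ref [231. 216. 246. 268.] 0.61
scene lane_a [110. 207. 180. 315.] 0.87
scene lane_a [132. 208. 198. 322.] 0.7
scene lane_a [155. 208. 217. 321.] 0.67
scene lane_a [181. 210. 234. 325.] 0.58
```

View pics/top0.png

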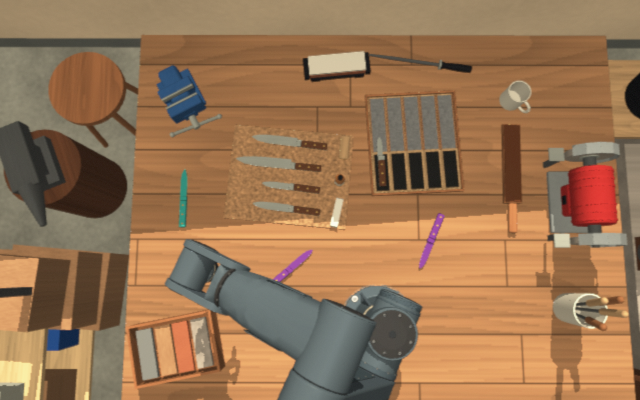

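View pics/scene0.png

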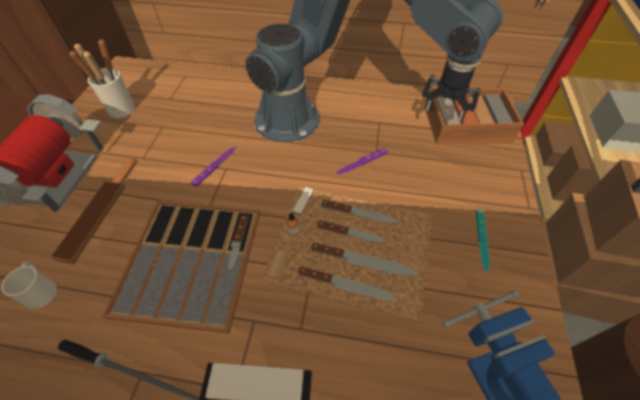

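Knives at left on the mat: pixel rows 142 (≈72 px long), 163 (≈85), 187 (≈57), 208 (≈66), suggesting knife_3, 4, 1 and 2 respectively. The purple ones at (293,266) and (431,240) and the turquoise one at (183,198) are lookalikes lying off the mat. The paring knife is in the tray's left lane at (381,162). I'll confirm this in an enlarged crop.

Run:
```python
from h import *
im=cv2.imread('pics/top0.png')
cv2.imwrite('pics/crop1.png',cv2.resize(im[85:235,220:470],None,fx=3.2,fy=3.2,interpolation=cv2.INTER_CUBIC))
f=lambda p,z:pix2w(p,'top',z).round(3)
for n,a,b in (('A',(253,136),(327,146)),('B',(235,160),(321,168)),('C',(263,184),(320,190)),('D',(254,205),(321,212))):
    print(n,f(a,.01),f(b,.015),np.linalg.norm(f(a,.01)-f(b,.01)))
for p in ((372,97),(455,93),(375,194),(461,190)): print(f(p,.015))
for n in ('top','wrist'):
    c=cams.camera_params(n);R=np.array(c['R']);print(n,np.array(c['K']).round(1).tolist(),R.round(3).tolist(),(-R.T@np.array(c['t'])).round(3))
```

```text
A [0.656 0.441 0.01 ] [0.618 0.172 0.015] 0.2713982313870155
B [0.567 0.504 0.01 ] [0.537 0.194 0.015] 0.311353496848839
C [0.48  0.401 0.01 ] [0.457 0.197 0.015] 0.20518284528683192
D [0.404 0.432 0.01 ] [0.378 0.194 0.015] 0.23930942313247924
[0.803 0.007 0.015]
[ 0.818 -0.297  0.015]
[0.443 0.001 0.015]
[ 0.458 -0.305  0.015]
top [[488.0, 0.0, 317.0], [0.0, 488.0, 205.4], [0.0, 0.0, 1.0]] [[0.002, -1.0, -0.001], [-0.991, -0.001, -0.135], [0.135, 0.001, -0.991]] [0.169 0.206 1.731]
wrist [[315.1, 0.0, 320.2], [0.0, 315.1, 199.9], [0.0, 0.0, 1.0]] [[0.322, 0.947, -0.001], [0.903, -0.307, 0.299], [0.283, -0.097, -0.954]] [0.105 0.545 0.375]
```

View pics/crop1.png

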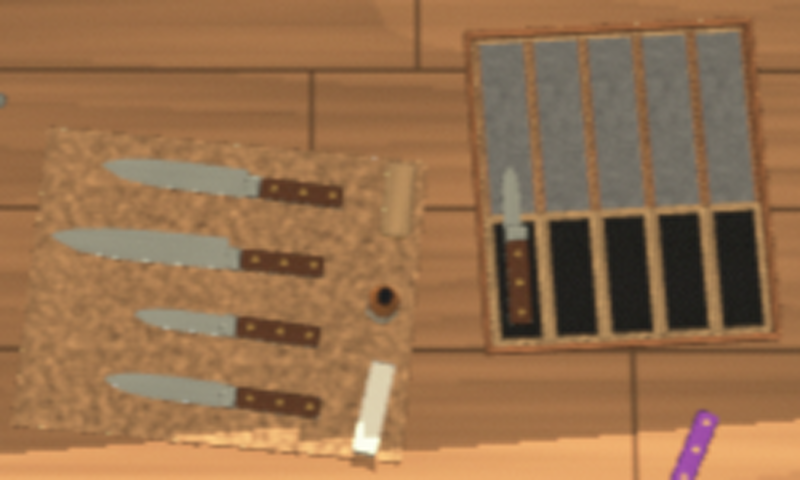

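The crop confirms it. Top to bottom on the mat (blades left, handles right) the knives are knife_3, knife_4, knife_1 and knife_2. The paring knife is in the leftmost lane, so lanes to the right get knives 1, 2, 3, 4.

```bash
cat >> h.py <<'E'
def Rt(yaw):
    a=np.radians(yaw);x=np.array([np.cos(a),np.sin(a),0]);z=np.array([0,0,-1.]);return np.c_[x,np.cross(z,x),z]
def inc(p,yaw):
    """increments (x y z wx wy wz) from present pose to TCP p, tool x at yaw deg"""
    q,R=pose();d=R.inv().apply(np.array(p)-q)/.4
    w=(R.inv()*Ro.from_matrix(Rt(yaw))).as_rotvec()/np.pi
    print('inc',d.round(3),w.round(3),'rows',round(max(np.linalg.norm(d)*.4/.0625,np.linalg.norm(w)*180/10.7),1))
E
python3 - <<'E'
from h import *
print(ctrl.tip_reach);inc((.5,.24,.25),84)
E
```

```text
0.017
inc [-0.989 -0.403 -0.004] [-0.     0.     0.429] rows 7.2
```

Emit:
{"name": "play_rows", "arguments": {
  "increments": [120,-0.99,-0.4,0,0,0,0.43,120,-0.99,-0.4,0,0,0,0.43,120,-0.99,-0.4,0,0,0,0.43,120,-0.99,-0.4,0,0,0,0.43,120,-0.99,-0.4,0,0,0,0.43],
  "force": 50
}}

```text
clock: 1.02
position: [0.4153, 0.3147, 0.2485]
tcp_rot: [1.866, 2.527, 0.001]
wrist_force: [1.1, 0.5, 0.5]
grip_width: 0.527
grasp_force: 0.0
```

Run:
```python
from h import *
inc((.5,.24,.25),84);print(ctrl.get_obs()['grip_width'],ctrl.tip_reach)
```

```text
inc [-0.241  0.147 -0.004] [ 0.    -0.     0.128] rows 2.2
0.5272564242008397 0.017
```

Emit:
{"name": "play_rows", "arguments": {
  "increments": [120,-0.24,0.14,0,0,0,0.13,120,-0.24,0.14,0,0,0,0.13,120,-0.24,0.14,0,0,0,0.13,120,-0.24,0.14,0,0,0,0.13]
}}

```text
clock: 1.52
position: [0.4958, 0.2416, 0.2481]
tcp_rot: [-2.332, -2.104, 0.001]
wrist_force: [0.1, -0.1, -0.5]
grip_width: 0.53
grasp_force: 0.0
```

```bash
cat >> h.py <<'E'
def handles(f,z=.019,amin=300):
    """brown handles in the wrist view: centre, yaw (mod 180), length, width on plane z"""
    im=cams.camera('wrist');cv2.imwrite(f'pics/{f}.png',im)
    h,s,v=[c.astype(int) for c in cv2.split(cv2.cvtColor(im,cv2.COLOR_BGR2HSV))]
    m=(((h<15)|(h>170))&(s>70)&(v<125)).astype(np.uint8)
    m=cv2.morphologyEx(m,cv2.MORPH_CLOSE,np.ones((9,9)))
    m=cv2.morphologyEx(m,cv2.MORPH_OPEN,np.ones((3,3)))
    for c in cv2.findContours(m,cv2.RETR_EXTERNAL,cv2.CHAIN_APPROX_NONE)[0]:
        if cv2.contourArea(c)<amin: continue
        P=np.array([pix2w(p[0],'wrist',z)[:2] for p in c],np.float32)
        (cx,cy),(w,h_),a=cv2.minAreaRect(P*1000)
        if w<h_: w,h_,a=h_,w,a+90
        print('blob',c.mean((0,1)).round(),'ctr',round(cx/1000,4),round(cy/1000,4),'L',round(w),'W',round(h_),'yaw',round(a%180,1))
E
python3 - <<'E'
from h import *
print(pose()[0],pose()[1].as_matrix().round(3).tolist())
handles('w1')
E
```

```text
[0.49577144 0.24162064 0.24814877] [[0.103, 0.995, -0.001], [0.995, -0.103, 0.0], [0.0, -0.001, -1.0]]
blob [445. 393.] ctr 0.6444 -0.1069 L 54 W 25 yaw 0.0
blob [327. 328.] ctr 0.4976 0.035 L 131 W 114 yaw 84.2
blob [323. 271.] ctr 0.4837 0.1088 L 54 W 25 yaw 73.1
blob [  8. 179.] ctr 0.1396 0.2683 L 73 W 28 yaw 67.3
blob [637. 189.] ctr 0.8607 0.1818 L 110 W 7 yaw 101.1
blob [432. 180.] ctr 0.6267 0.2152 L 111 W 48 yaw 92.3
blob [225. 173.] ctr 0.3839 0.247 L 94 W 40 yaw 86.9
blob [294. 168.] ctr 0.4646 0.2469 L 96 W 45 yaw 91.3
blob [362. 166.] ctr 0.5467 0.242 L 97 W 41 yaw 79.0Traceback (most recent call last):
  File "<stdin>", line 3, in <module>
  File "h.py", line 29, in handles
    P=np.array([pix2w(p[0],'wrist',z)[:2] for p in c],np.float32)
                ~~~~~^^^^^^^^^^^^^^^^
  File "h.py", line 7, in pix2w
    c=cams.camera_params(name);K,R,t=map(np.array,(c['K'],c['R'],c['t']))
ValueError: time passes only in moves, steps and waits
```

View pics/w1.png

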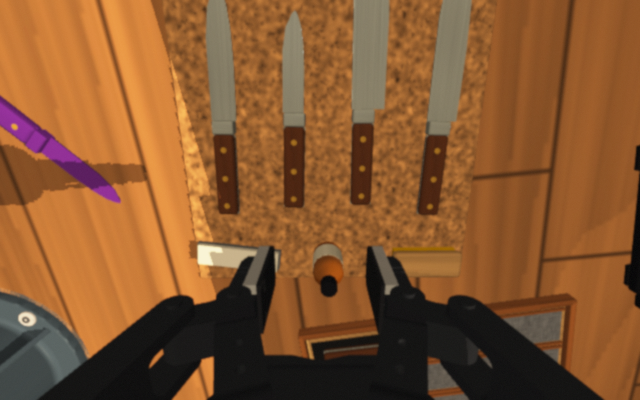

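The wrist view shows, left to right, knife_2 (butt 229,213), knife_1 (294,207), knife_4 (361,204) and knife_3 (428,214). The bolster/blade junctions are at rows 110–123. I'll convert those to world positions.

```bash
python3 - <<'E'
s=open('h.py').read()
i=s.index('def handles');s=s[:i]+'''def ends(j,b,cam='wrist',z=.018):
    """handle from blade junction pixel and butt pixel"""
    J,B=pix2w(j,cam,z),pix2w(b,cam,z);d=J-B;L=np.linalg.norm(d);u=d/L;C=(J+B)/2
    print('origin',C[:2].round(4),'L',round(L*1000),'yaw',np.degrees(np.arctan2(d[1],d[0])).round(1),'grip30',(C+.03*u)[:2].round(4))
    return C
'''
open('h.py','w').write(s)
E
python3 - <<'E'
from h import *
for n,j,b in (('k2',(223,122),(229,213)),('k1',(294,114),(294,207)),('k4',(364,110),(361,204)),('k3',(438,123),(428,214))):
    print(n);ends(j,b)
im=cv2.imread('pics/w1.png');cv2.imwrite('pics/w1c.png',cv2.resize(im[90:240,190:460],None,fx=2.9,fy=2.9,interpolation=cv2.INTER_CUBIC))
E
```

```text
k2
origin [0.3875 0.2542] L 106 yaw 82.8 grip30 [0.3912 0.284 ]
k1
origin [0.4662 0.2544] L 107 yaw 82.8 grip30 [0.47   0.2841]
k4
origin [0.5444 0.2505] L 108 yaw 84.7 grip30 [0.5471 0.2804]
k3
origin [0.6242 0.2291] L 107 yaw 84.2 grip30 [0.6273 0.259 ]
```

View pics/w1c.png

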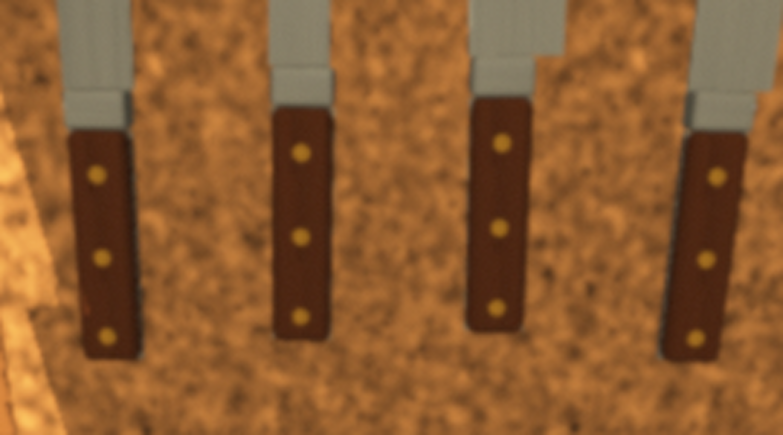

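Run:
```python
from h import *
q=[[(549,222),(587,217),(559,338),(597,333)],[(603,219),(641,214),(613,333),(652,331)],[(657,215),(696,211),(667,331),(707,327)],[(711,211),(751,208),(722,328),(762,324)]]
for l in q:
    P=np.array([pix2w((x/3.2+220,y/3.2+85),'top',.013)[:2] for x,y in l])
    d=P[:2].mean(0)-P[2:].mean(0);print(P.mean(0).round(4),np.linalg.norm(d).round(3),np.degrees(np.arctan2(d[1],d[0])).round(1))
inc((.55,-.15,.3),2)
```

```text
[ 0.5249 -0.0862] 0.133 3.6
[ 0.5287 -0.1471] 0.132 3.6
[ 0.5325 -0.2083] 0.133 3.3
[ 0.5363 -0.2698] 0.133 3.3
inc [-0.961  0.235 -0.129] [-0.     0.     0.457] rows 7.7
```

Emit:
{"name": "play_rows", "arguments": {
  "increments": [120,-0.97,0.23,-0.13,0,0,0.455,120,-0.97,0.23,-0.13,0,0,0.455,120,-0.97,0.23,-0.13,0,0,0.455,120,-0.97,0.23,-0.13,0,0,0.455,120,-0.97,0.23,-0.13,0,0,0.455]
}}

```text
clock: 2.2
position: [0.5358, -0.0665, 0.2893]
tcp_rot: [3.033, 0.818, 0.001]
wrist_force: [0.7, -0.7, -0.7]
grip_width: 0.526
grasp_force: 0.0
```

Run:
```python
from h import *
inc((.55,-.15,.3),2)
```

```text
inc [-0.074  0.198 -0.027] [ 0.    -0.     0.157] rows 2.6
```

Emit:
{"name": "play_rows", "arguments": {
  "increments": [120,-0.07,0.17,-0.02,0,0,0.155,120,-0.07,0.17,-0.02,0,0,0.155,120,-0.07,0.17,-0.02,0,0,0.155,120,-0.07,0.17,-0.02,0,0,0.155]
}}

```text
clock: 2.7
position: [0.5462, -0.1377, 0.2967]
tcp_rot: [-3.141, -0.072, 0.0]
wrist_force: [-0.7, -0.0, -0.0]
grip_width: 0.531
grasp_force: 0.0
```

Run:
```python
from h import *
cv2.imwrite('pics/w2.png',cams.camera('wrist'));print(pose()[0])
```

```text
[ 0.54620457 -0.13768935  0.29679994]
```

View pics/w2.png

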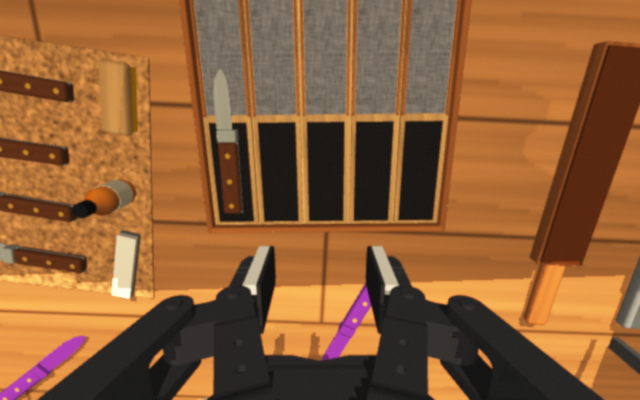

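The wrist view shows the tray with empty pads whose left edges are at columns ~258, 307, 356 and 405 (rows 122–220). The paring knife is in the left lane at (228,170).

Run:
```python
from h import *
q=[[(258,124),(295,122),(264,221),(298,220)],[(307,122),(344,122),(309,220),(343,219)],[(356,122),(393,122),(354,219),(389,219)],[(405,121),(443,121),(399,219),(434,220)]]
for l in q:
    P=np.array([pix2w(p,'wrist',.013)[:2] for p in l])
    d=P[:2].mean(0)-P[2:].mean(0);print(P.mean(0).round(4),np.linalg.norm(d).round(3),np.degrees(np.arctan2(d[1],d[0])).round(1))
inc((.470,.284,.12),83)
```

```text
[ 0.5272 -0.0836] 0.132 3.1
[ 0.5315 -0.1459] 0.132 3.3
[ 0.5349 -0.2085] 0.131 3.9
[ 0.5381 -0.271 ] 0.133 3.9
inc [-0.14  -1.062  0.442] [-0.    -0.    -0.446] rows 7.5
```

Emit:
{"name": "play_rows", "arguments": {
  "increments": [120,-0.14,-1.0,0.3,0,0,-0.446,120,-0.14,-1.0,0.3,0,0,-0.446,120,-0.14,-1.0,0.3,0,0,-0.446,120,-0.14,-1.0,0.3,0,0,-0.446,120,-0.14,-1.0,0.3,0,0,-0.446]
}}

```text
clock: 3.38
position: [0.4912, 0.1584, 0.2075]
tcp_rot: [2.764, 1.493, 0.001]
wrist_force: [1.0, 1.0, 0.5]
grip_width: 0.531
grasp_force: 0.0
```

Run:
```python
from h import *
inc((.470,.284,.12),83)
```

```text
inc [ 0.233 -0.216  0.219] [ 0.    -0.    -0.146] rows 2.5
```

Emit:
{"name": "play_rows", "arguments": {
  "increments": [120,0.21,-0.19,0.21,0,0,-0.14,120,0.21,-0.19,0.21,0,0,-0.14,120,0.21,-0.19,0.21,0,0,-0.14,120,0.21,-0.19,0.21,0,0,-0.14,120,0.21,-0.19,0.21,0,0,-0.14]
}}

```text
clock: 4.0
position: [0.476, 0.2678, 0.1244]
tcp_rot: [2.383, 2.047, 0.001]
wrist_force: [0.4, 0.5, -0.3]
grip_width: 0.529
grasp_force: 0.0
```

Run:
```python
from h import *
inc((.470,.284,.026),83);print(pose()[0])
cv2.imwrite('pics/w3.png',cams.camera('wrist'))
for p in ((.4662-.0067,.2544-.054,.019),(.470,.284,.019),(.473,.308,.019)): print(w2pix(p,'wrist').round())
```

```text
inc [ 0.038 -0.021  0.246] [ 0.    -0.    -0.009] rows 1.6
[0.47601733 0.26779581 0.12441915]
[313. 282.]
[309. 185.]
[308. 154.]
```

View pics/w3.png

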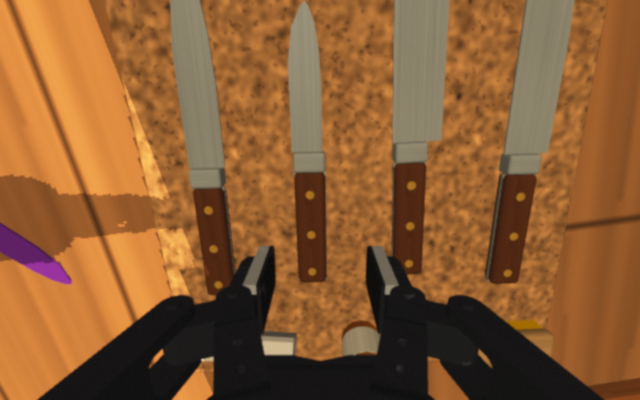

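Predicted handle pixels agree with the picture: butt (313,282) and junction (308,154) against the seen (313,281) and (308,153). Descend and grip.

Emit:
{"name": "play_rows", "arguments": {
  "increments": [120,0.036,-0.02,0.1,0,0,-0.01,120,0.036,-0.02,0.242,0,0,-0.01,120,0.036,-0.02,0.242,0,0,-0.01,190,0.036,-0.02,0.242,0,0,-0.01,230,0.036,-0.02,0.242,0,0,-0.01],
  "force": 50
}}

```text
clock: 4.68
position: [0.4716, 0.2838, 0.0295]
tcp_rot: [2.35, 2.083, 0.006]
wrist_force: [-0.3, -3.0, 7.7]
grip_width: 0.263
grasp_force: 49.8
```

Run:
```python
from h import *
inc((.470,.284,.026),83);print(pose()[0])
```

```text
inc [ 0.    -0.004  0.009] [ 0.001 -0.001  0.001] rows 0.1
[0.47155506 0.28376497 0.0295381 ]
```

Emit:
{"name": "play_rows", "arguments": {
  "increments": [230,0,0,-0.15,0,0,0,230,0,0,-0.3,0,0,0,230,0,0,-0.3,0,0,0,230,-0.4,0.1,-0.3,0,0,0.2,230,-0.6,0.1,-0.3,0,0,0.2]
}}

```text
clock: 5.3
position: [0.479, 0.1576, 0.1473]
tcp_rot: [2.701, 1.603, 0.002]
wrist_force: [0.8, -0.4, -1.5]
grip_width: 0.256
grasp_force: 49.6
```

Run:
```python
from h import *
print(ctrl.get_obs()['grip_width'],pose()[0]);inc((.558,-.083,.12),3.5)
```

```text
0.2556023082021856 [0.47898781 0.15763934 0.14732976]
inc [-0.434  0.461  0.068] [ 0.    -0.     0.322] rows 5.4
```

Emit:
{"name": "play_rows", "arguments": {
  "increments": [230,-0.38,0.44,0.06,0,0,0.3,230,-0.38,0.44,0.06,0,0,0.3,230,-0.38,0.44,0.06,0,0,0.3,230,-0.38,0.44,0.06,0,0,0.3,230,-0.38,0.44,0.06,0,0,0.3]
}}

```text
clock: 5.92
position: [0.5622, -0.0614, 0.1227]
tcp_rot: [3.135, 0.202, 0.001]
wrist_force: [-0.4, -0.1, -1.1]
grip_width: 0.259
grasp_force: 49.6
```

Emit:
{"name": "play_rows", "arguments": {
  "increments": [230,0,0,0,0,0,0.02,230,0,0,0,0,0,0.02]
}}

```text
clock: 6.18
position: [0.5615, -0.0586, 0.123]
tcp_rot: [3.139, 0.119, 0.0]
wrist_force: [-1.0, 0.4, -0.5]
grip_width: 0.258
grasp_force: 49.6
```

Run:
```python
from h import *
print(pose()[0]);inc((.558,-.083,.043),3.5)
cv2.imwrite('pics/w4.png',cams.camera('wrist'))
```

```text
[ 0.56154118 -0.05856163  0.12301704]
inc [-0.013  0.06   0.2  ] [ 0.    -0.     0.005] rows 1.3
```

View pics/w4.png

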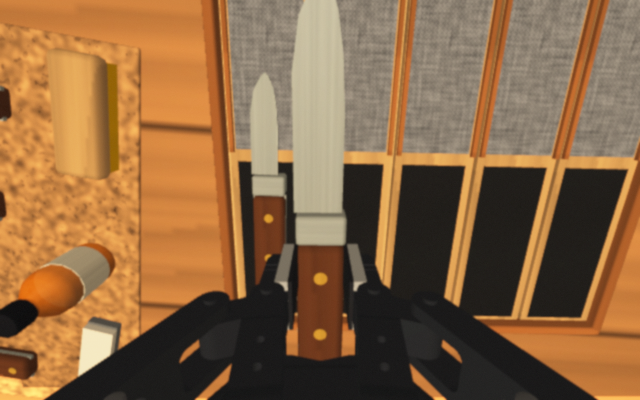

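The knife is held straight between the fingers, with its bolster at (320,228). Shift over the lane and lower.

Emit:
{"name": "play_rows", "arguments": {
  "increments": [230,-0.013,0.06,0,0,0,0.005,230,-0.013,0.06,0.08,0,0,0.005,230,-0.013,0.06,0.2,0,0,0.005,230,-0.013,0.06,0.2,0,0,0.005,230,-0.013,0.06,0.2,0,0,0.005]
}}

```text
clock: 6.85
position: [0.5589, -0.0827, 0.0443]
tcp_rot: [3.14, 0.096, 0.001]
wrist_force: [-0.7, -0.2, -1.5]
grip_width: 0.26
grasp_force: 53.1
```

Run:
```python
from h import *
print(pose()[0]);inc((.558,-.083,.039),3.5)
cv2.imwrite('pics/w5.png',cams.camera('wrist'))
```

```text
[ 0.55885072 -0.08270438  0.04425636]
inc [-0.002  0.001  0.013] [ 0. -0. -0.] rows 0.1
```

View pics/w5.png

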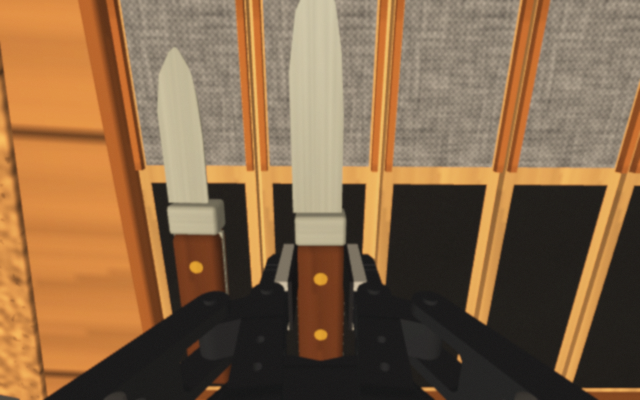

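Emit:
{"name": "play_rows", "arguments": {
  "increments": [230,-0.002,0.001,0.013,0,0,0,230,-0.002,0.001,0.014,0,0,0,150,-0.002,0.001,0.014,0,0,0,150,-0.002,0.001,0.014,0,0,0,150,-0.002,0.001,0.014,0,0,0]
}}

```text
clock: 7.52
position: [0.5577, -0.0832, 0.0374]
tcp_rot: [3.14, 0.094, 0.0]
wrist_force: [1.1, -0.5, -0.7]
grip_width: 0.414
grasp_force: 0.0
```

Run:
```python
from h import *
o=ctrl.get_obs();print(pose()[0],o['grip_width'],o['wrist_force']);inc((.45,.15,.2),43)
```

```text
[ 0.55768272 -0.0832013   0.03740043] 0.41407942470934106 [ 1.13546173 -0.54685115 -0.69934663]
inc [-0.234 -0.598 -0.407] [ 0.   -0.   -0.22] rows 4.9
```

Emit:
{"name": "play_rows", "arguments": {
  "increments": [150,0,0,-0.12,0,0,0,150,0,0,-0.26,0,0,0,130,-0.1,-0.25,-0.3,0,0,-0.06,120,-0.2,-0.5,-0.3,0,0,-0.12,120,-0.35,-0.7,-0.3,0,0,-0.22]
}}

```text
clock: 8.15
position: [0.4698, 0.0831, 0.1551]
tcp_rot: [2.988, 0.971, 0.002]
wrist_force: [1.0, 0.8, -0.4]
grip_width: 0.528
grasp_force: 0.0
```

Run:
```python
from h import *
print(pose()[0]);inc((.391,.284,.12),83)
```

```text
[0.46975279 0.08306465 0.15505144]
inc [ 0.136 -0.522  0.087] [ 0.    -0.    -0.261] rows 4.4
```

Emit:
{"name": "play_rows", "arguments": {
  "increments": [120,0.14,-0.49,0.08,0,0,-0.25,120,0.14,-0.49,0.08,0,0,-0.25,120,0.14,-0.49,0.08,0,0,-0.25,120,0.14,-0.49,0.08,0,0,-0.25,120,0.14,-0.49,0.08,0,0,-0.25]
}}

```text
clock: 8.78
position: [0.4011, 0.2743, 0.1224]
tcp_rot: [-2.391, -2.037, 0.001]
wrist_force: [0.1, 0.7, -0.2]
grip_width: 0.532
grasp_force: 0.0
```

Emit:
{"name": "play_rows", "arguments": {
  "increments": [120,0,0,0,0,0,0,120,0,0,0,0,0,0]
}}

```text
clock: 9.02
position: [0.4021, 0.2726, 0.1228]
tcp_rot: [2.398, 2.029, 0.0]
wrist_force: [-0.0, 0.1, -0.8]
grip_width: 0.53
grasp_force: 0.0
```

Run:
```python
from h import *
print(pose()[0]);inc((.391,.284,.027),82.8)
cv2.imwrite('pics/w6.png',cams.camera('wrist'))
```

```text
[0.40213983 0.27259129 0.12277839]
inc [ 0.023 -0.032  0.239] [ 0.    -0.    -0.013] rows 1.6
```

Emit:
{"name": "play_rows", "arguments": {
  "increments": [120,0.025,-0.032,0.05,0,0,-0.013,120,0.025,-0.032,0.2,0,0,-0.013,120,0.025,-0.032,0.236,0,0,-0.013,190,0.025,-0.032,0.236,0,0,-0.013,230,0.025,-0.032,0.236,0,0,-0.013]
}}

```text
clock: 9.7
position: [0.3916, 0.2856, 0.0297]
tcp_rot: [2.353, 2.081, 0.003]
wrist_force: [-0.3, -0.2, -0.8]
grip_width: 0.259
grasp_force: 49.8
```

Emit:
{"name": "play_rows", "arguments": {
  "increments": [230,0,0,0,0,0,0,230,0,0,-0.15,0,0,0,230,0,0,-0.3,0,0,0,230,0,0,-0.3,0,0,0,230,-0.2,0,-0.3,0,0,0.06]
}}

```text
clock: 10.32
position: [0.3837, 0.2245, 0.1489]
tcp_rot: [2.537, 1.852, 0.006]
wrist_force: [0.9, -1.2, -1.4]
grip_width: 0.261
grasp_force: 49.8
```

Run:
```python
from h import *
print(pose()[0],ctrl.get_obs()['grip_width']);inc((.562,-.1446,.12),3.5)
```

```text
[0.38368519 0.22448325 0.14890815] 0.26056387855348495
inc [-0.743  0.705  0.072] [ 0.    -0.001  0.382] rows 6.6
```

Emit:
{"name": "play_rows", "arguments": {
  "increments": [230,-0.71,0.69,0.06,0,0,0.36,230,-0.71,0.69,0.06,0,0,0.36,230,-0.71,0.69,0.06,0,0,0.36,230,-0.71,0.69,0.06,0,0,0.36,230,-0.71,0.69,0.06,0,0,0.36]
}}

```text
clock: 10.95
position: [0.5222, -0.058, 0.1288]
tcp_rot: [-3.102, -0.496, 0.001]
wrist_force: [0.6, 0.6, -0.7]
grip_width: 0.258
grasp_force: 49.8
```

Run:
```python
from h import *
print(pose()[0]);inc((.562,-.1446,.12),3.5)
```

```text
[ 0.52222832 -0.05800091  0.12875658]
inc [0.027 0.237 0.022] [-0.     0.     0.082] rows 1.5
```

Emit:
{"name": "play_rows", "arguments": {
  "increments": [230,0.025,0.21,0.01,0,0,0.075,230,0.025,0.21,0.01,0,0,0.075,230,0.025,0.21,0.01,0,0,0.075,230,0.025,0.21,0.01,0,0,0.075]
}}

```text
clock: 11.45
position: [0.5575, -0.1311, 0.125]
tcp_rot: [-3.138, -0.142, 0.002]
wrist_force: [-0.7, 1.0, -0.0]
grip_width: 0.258
grasp_force: 49.9
```

Run:
```python
from h import *
print(pose()[0]);inc((.563,-.1446,.040),3.5)
```

```text
[ 0.5574781  -0.13112607  0.12501595]
inc [0.011 0.035 0.213] [-0.     0.     0.009] rows 1.4
```

Emit:
{"name": "play_rows", "arguments": {
  "increments": [230,0.011,0.033,0.0,0,0,0.009,230,0.011,0.033,0.1,0,0,0.009,230,0.011,0.033,0.18,0,0,0.009,230,0.011,0.033,0.18,0,0,0.009]
}}

```text
clock: 11.95
position: [0.5627, -0.1446, 0.0517]
tcp_rot: [-3.139, -0.094, 0.006]
wrist_force: [0.0, -0.8, -0.5]
grip_width: 0.261
grasp_force: 49.8
```

Run:
```python
from h import *
print(pose()[0]);inc((.563,-.1446,.0385),3.5)
```

```text
[ 0.56269328 -0.14463878  0.05167737]
inc [ 0.001 -0.     0.033] [-0.     0.001 -0.   ] rows 0.2
```

Emit:
{"name": "play_rows", "arguments": {
  "increments": [230,0.001,0,0.034,0,0,0,230,0.001,0,0.034,0,0,0,150,0.001,0,0.034,0,0,0,150,0.001,0,0.034,0,0,0,150,0.001,0,0.034,0,0,0]
}}

```text
clock: 12.58
position: [0.5643, -0.1452, 0.0401]
tcp_rot: [3.14, 0.094, 0.001]
wrist_force: [0.4, 0.3, -0.2]
grip_width: 0.413
grasp_force: 0.0
```

Emit:
{"name": "play_rows", "arguments": {
  "increments": [150,0,0,-0.12,0,0,0,150,0,0,-0.26,0,0,0,130,-0.05,-0.25,-0.3,0,0,-0.06,120,-0.05,-0.5,-0.3,0,0,-0.12,120,-0.1,-0.7,-0.3,0,0,-0.22]
}}

```text
clock: 13.2
position: [0.5277, 0.0393, 0.1583]
tcp_rot: [2.988, 0.97, 0.002]
wrist_force: [0.8, 0.2, -0.1]
grip_width: 0.53
grasp_force: 0.0
```

Run:
```python
from h import *
print(pose()[0]);inc((.6273,.2595,.12),84.5)
```

```text
[0.52772718 0.03930346 0.15826523]
inc [ 0.525 -0.299  0.096] [ 0.   -0.   -0.27] rows 4.5
```

Emit:
{"name": "play_rows", "arguments": {
  "increments": [120,0.525,-0.27,0.085,0,0,-0.26,120,0.525,-0.27,0.085,0,0,-0.26,120,0.525,-0.27,0.085,0,0,-0.26,120,0.525,-0.27,0.085,0,0,-0.26,120,0.525,-0.27,0.085,0,0,-0.26]
}}

```text
clock: 13.82
position: [0.6358, 0.2508, 0.1225]
tcp_rot: [-2.355, -2.079, 0.0]
wrist_force: [-0.9, -0.5, -0.6]
grip_width: 0.531
grasp_force: 0.0
```

Emit:
{"name": "play_rows", "arguments": {
  "increments": [120,0,0,0,0,0,0,120,0,0,0,0,0,0]
}}

```text
clock: 14.08
position: [0.6355, 0.2474, 0.1238]
tcp_rot: [2.365, 2.068, 0.0]
wrist_force: [-0.2, 0.6, -1.4]
grip_width: 0.532
grasp_force: 0.0
```

Run:
```python
from h import *
print(pose()[0]);inc((.6273,.259,.028),84.5)
im=cams.camera('wrist');u=np.array([np.cos(np.radians(84.4)),np.sin(np.radians(84.4)),0]);o=np.array([.6242,.2291,.018])
for p in (o-.054*u,o+.054*u): cv2.circle(im,tuple(int(v) for v in w2pix(p,'wrist').round()),2,(0,255,0),-1)
cv2.imwrite('pics/w7.png',im)
```

```text
[0.63550094 0.24735106 0.12382306]
inc [ 0.026 -0.024  0.24 ] [ 0.    -0.    -0.012] rows 1.6
```

View pics/w7.png

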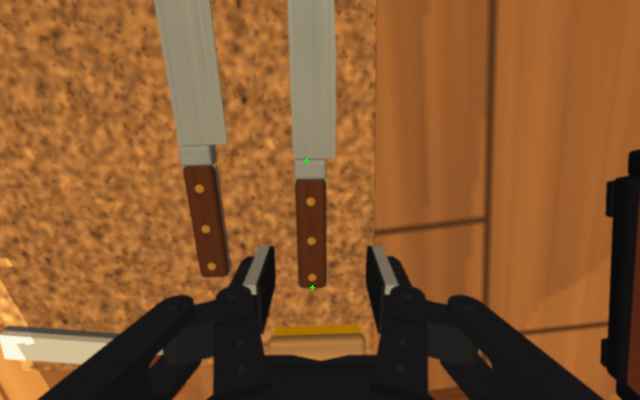

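The markers fit the handle, though the junction at (310,159) sits slightly right of its marker. I'll use yaw ≈83.3 and x +1.5 mm.

Emit:
{"name": "play_rows", "arguments": {
  "increments": [120,0.026,-0.02,0.05,0,0,-0.006,120,0.026,-0.02,0.2,0,0,-0.006,120,0.026,-0.02,0.239,0,0,-0.006,190,0.026,-0.02,0.239,0,0,-0.006,230,0.026,-0.02,0.239,0,0,-0.006]
}}

```text
clock: 14.75
position: [0.6299, 0.2595, 0.0297]
tcp_rot: [2.342, 2.092, 0.004]
wrist_force: [-0.1, -1.0, -0.8]
grip_width: 0.263
grasp_force: 50.6
```

Emit:
{"name": "play_rows", "arguments": {
  "increments": [230,0,0,0,0,0,0,230,0,0,-0.15,0,0,0,230,0,0,-0.3,0,0,0,230,0,0,-0.3,0,0,0,230,-0.2,0,-0.3,0,0,0.06]
}}

```text
clock: 15.38
position: [0.6219, 0.199, 0.1485]
tcp_rot: [2.528, 1.865, 0.004]
wrist_force: [0.7, -0.9, -2.2]
grip_width: 0.257
grasp_force: 50.6
```

Run:
```python
from h import *
print(pose()[0],ctrl.get_obs()['grip_width']);inc((.567,-.2065,.12),3.5)
```

```text
[0.62191065 0.1990402  0.14846753] 0.25675336583614594
inc [-1.009  0.168  0.07 ] [ 0.    -0.001  0.385] rows 6.6
```

Emit:
{"name": "play_rows", "arguments": {
  "increments": [230,-0.97,0.18,0.06,0,0,0.365,230,-0.97,0.18,0.06,0,0,0.365,230,-0.97,0.18,0.06,0,0,0.365,230,-0.97,0.18,0.06,0,0,0.365,230,-0.97,0.18,0.06,0,0,0.365]
}}

```text
clock: 16.0
position: [0.5849, -0.1146, 0.1286]
tcp_rot: [-3.1, -0.511, 0.0]
wrist_force: [0.3, 0.4, -1.6]
grip_width: 0.264
grasp_force: 50.6
```

Run:
```python
from h import *
print(pose()[0]);inc((.567,-.2065,.12),3.5)
```

```text
[ 0.58491057 -0.11460521  0.12861615]
inc [-0.116  0.203  0.022] [-0.     0.     0.085] rows 1.5
```

Emit:
{"name": "play_rows", "arguments": {
  "increments": [230,-0.11,0.18,0.01,0,0,0.08,230,-0.11,0.18,0.01,0,0,0.08,230,-0.11,0.18,0.01,0,0,0.08,230,-0.11,0.18,0.01,0,0,0.08]
}}

```text
clock: 16.5
position: [0.5678, -0.1938, 0.1249]
tcp_rot: [-3.138, -0.133, 0.0]
wrist_force: [-0.4, -0.2, -1.6]
grip_width: 0.26
grasp_force: 50.7
```

Run:
```python
from h import *
print(pose()[0]);inc((.567,-.2065,.052),3.5)
```

```text
[ 0.56783246 -0.19379886  0.1248855 ]
inc [-0.005  0.032  0.182] [-0.     0.     0.007] rows 1.2
```

Emit:
{"name": "play_rows", "arguments": {
  "increments": [230,-0.005,0.031,0.0,0,0,0.007,230,-0.005,0.031,0.1,0,0,0.007,230,-0.005,0.031,0.18,0,0,0.007,230,-0.005,0.031,0.18,0,0,0.007]
}}

```text
clock: 17.0
position: [0.5656, -0.2069, 0.0511]
tcp_rot: [-3.138, -0.095, 0.006]
wrist_force: [-0.1, -0.3, -0.7]
grip_width: 0.258
grasp_force: 50.6
```

Run:
```python
from h import *
print(pose()[0]);inc((.567,-.2065,.0385),3.5)
cv2.imwrite('pics/w8.png',cams.camera('wrist'))
```

```text
[ 0.56560056 -0.20691456  0.05112188]
inc [ 0.004 -0.001  0.032] [-0.001  0.001 -0.   ] rows 0.2
```

View pics/w8.png

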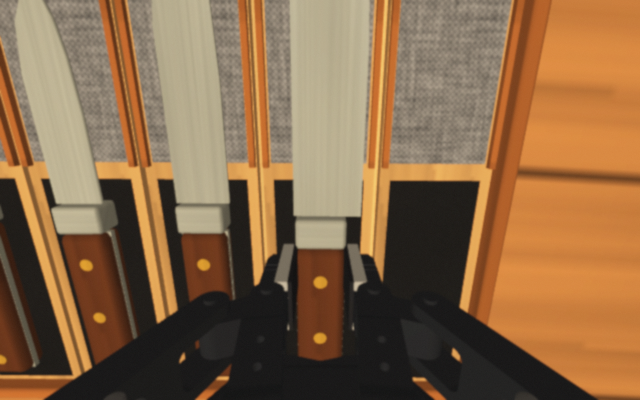

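Knives 1 and 2 lie straight in their lanes, bolsters at (85,218) and (203,218). Knife 3 is centred over its lane. Lower and release.

Emit:
{"name": "play_rows", "arguments": {
  "increments": [230,0.004,0,0.033,0,0,0,230,0.004,0,0.033,0,0,0,150,0.004,0,0.033,0,0,0,150,0.004,0,0.033,0,0,0,150,0.004,0,0.033,0,0,0]
}}

```text
clock: 17.68
position: [0.5684, -0.2077, 0.0402]
tcp_rot: [3.14, 0.094, 0.001]
wrist_force: [-0.4, 0.0, -0.0]
grip_width: 0.412
grasp_force: 0.0
```

Emit:
{"name": "play_rows", "arguments": {
  "increments": [150,0,0,-0.12,0,0,0,150,0,0,-0.26,0,0,0,130,-0.05,-0.25,-0.3,0,0,-0.06,120,-0.1,-0.5,-0.3,0,0,-0.12,120,-0.15,-0.75,-0.3,0,0,-0.22]
}}

```text
clock: 18.3
position: [0.5202, -0.0255, 0.1581]
tcp_rot: [2.988, 0.97, 0.002]
wrist_force: [0.6, 0.3, -0.2]
grip_width: 0.527
grasp_force: 0.0
```

Run:
```python
from h import *
print(pose()[0]);inc((.5475,.2805,.12),84)
```

```text
[ 0.52018744 -0.02546914  0.15810134]
inc [ 0.505 -0.579  0.095] [ 0.    -0.    -0.267] rows 5.0
```

Emit:
{"name": "play_rows", "arguments": {
  "increments": [120,0.505,-0.56,0.085,0,0,-0.26,120,0.505,-0.56,0.085,0,0,-0.26,120,0.505,-0.56,0.085,0,0,-0.26,120,0.505,-0.56,0.085,0,0,-0.26,120,0.505,-0.56,0.085,0,0,-0.26]
}}

```text
clock: 18.92
position: [0.5542, 0.2751, 0.1235]
tcp_rot: [2.358, 2.076, 0.001]
wrist_force: [0.6, 0.0, 0.8]
grip_width: 0.531
grasp_force: 0.0
```

Emit:
{"name": "play_rows", "arguments": {
  "increments": [120,0,0,0,0,0,0,120,0,0,0,0,0,0]
}}

```text
clock: 19.18
position: [0.5541, 0.2724, 0.1234]
tcp_rot: [2.363, 2.07, -0.001]
wrist_force: [0.3, -0.6, -0.6]
grip_width: 0.53
grasp_force: 0.0
```

Run:
```python
from h import *
print(pose()[0]);inc((.5475,.2805,.028),84)
im=cams.camera('wrist');u=np.array([np.cos(np.radians(84.4)),np.sin(np.radians(84.4)),0]);o=np.array([.5444,.2505,.018])
for p in (o-.054*u,o+.054*u): cv2.circle(im,tuple(int(v) for v in w2pix(p,'wrist').round()),2,(0,255,0),-1)
cv2.imwrite('pics/w9.png',im)
```

```text
[0.55413228 0.27235557 0.12344204]
inc [ 0.018 -0.019  0.239] [-0.     0.    -0.009] rows 1.5
```

View pics/w9.png

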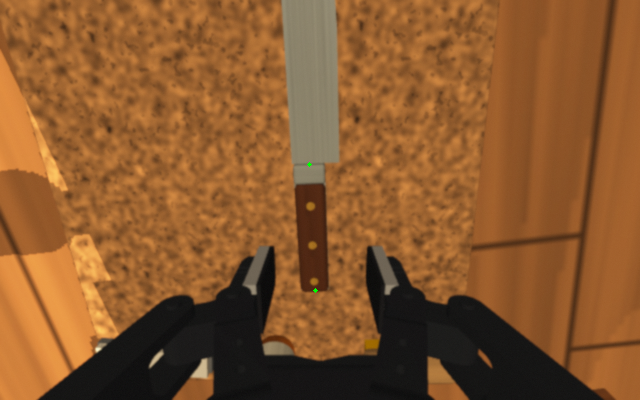

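The markers match knife_4's handle: junction (309,164), butt (315,290).

Emit:
{"name": "play_rows", "arguments": {
  "increments": [120,0.018,-0.019,0.05,0,0,-0.011,120,0.018,-0.019,0.2,0,0,-0.011,120,0.018,-0.019,0.238,0,0,-0.011,190,0.018,-0.019,0.238,0,0,-0.011,230,0.018,-0.019,0.238,0,0,-0.011]
}}

```text
clock: 19.85
position: [0.5488, 0.2809, 0.0302]
tcp_rot: [2.327, 2.11, 0.004]
wrist_force: [-0.4, 0.4, -1.8]
grip_width: 0.259
grasp_force: 50.0
```

Emit:
{"name": "play_rows", "arguments": {
  "increments": [230,0,0,0,0,0,0,230,0,0,-0.15,0,0,0,230,0,0,-0.3,0,0,0,230,0,0,-0.3,0,0,0,230,-0.2,0,-0.3,0,0,0.06]
}}

```text
clock: 20.48
position: [0.5418, 0.2202, 0.1488]
tcp_rot: [2.513, 1.884, 0.004]
wrist_force: [1.3, -1.5, -2.0]
grip_width: 0.257
grasp_force: 50.1
```

Run:
```python
from h import *
print(pose()[0],ctrl.get_obs()['grip_width']);inc((.570,-.2683,.12),3.5)
```

```text
[0.54176313 0.2202352  0.14880648] 0.2567666004883273
inc [-1.153  0.41   0.071] [ 0.    -0.001  0.39 ] rows 7.8
```

Emit:
{"name": "play_rows", "arguments": {
  "increments": [230,-0.99,0.36,0.06,0,0,0.37,230,-0.99,0.36,0.06,0,0,0.37,230,-0.99,0.36,0.06,0,0,0.37,230,-0.99,0.36,0.06,0,0,0.37,230,-0.99,0.36,0.06,0,0,0.37]
}}

```text
clock: 21.1
position: [0.5612, -0.0947, 0.1301]
tcp_rot: [-3.095, -0.535, 0.0]
wrist_force: [0.5, 0.9, -1.8]
grip_width: 0.262
grasp_force: 50.1
```

Run:
```python
from h import *
print(pose()[0]);inc((.570,-.2683,.12),3.5)
```

```text
[ 0.56121034 -0.09465746  0.13007378]
inc [-0.125  0.416  0.025] [-0.    0.    0.09] rows 2.8
```

Emit:
{"name": "play_rows", "arguments": {
  "increments": [230,-0.12,0.38,0.01,0,0,0.085,230,-0.12,0.38,0.01,0,0,0.085,230,-0.12,0.38,0.01,0,0,0.085,230,-0.12,0.38,0.01,0,0,0.085,230,-0.12,0.38,0.01,0,0,0.085]
}}

```text
clock: 21.72
position: [0.5681, -0.2512, 0.126]
tcp_rot: [-3.138, -0.128, 0.001]
wrist_force: [1.0, 0.8, -2.5]
grip_width: 0.261
grasp_force: 50.1
```

Run:
```python
from h import *
print(pose()[0]);inc((.570,-.2683,.052),3.5)
```

```text
[ 0.56814626 -0.25120506  0.1260034 ]
inc [0.001 0.043 0.185] [-0.     0.     0.007] rows 1.2
```

Emit:
{"name": "play_rows", "arguments": {
  "increments": [230,0.001,0.042,0.0,0,0,0.007,230,0.001,0.042,0.1,0,0,0.007,230,0.001,0.042,0.18,0,0,0.007,230,0.001,0.042,0.18,0,0,0.007]
}}

```text
clock: 22.22
position: [0.5692, -0.2681, 0.0525]
tcp_rot: [-3.138, -0.094, 0.006]
wrist_force: [-0.6, 0.4, -1.0]
grip_width: 0.261
grasp_force: 50.1
```

Run:
```python
from h import *
print(pose()[0]);inc((.570,-.2683,.039),3.5)
```

```text
[ 0.56923547 -0.26809586  0.05254844]
inc [0.002 0.001 0.034] [-0.001  0.001 -0.   ] rows 0.2
```

Emit:
{"name": "play_rows", "arguments": {
  "increments": [230,0.002,0,0.034,0,0,0,230,0.002,0,0.034,0,0,0,150,0.002,0,0.034,0,0,0,150,0.002,0,0.034,0,0,0,150,0.002,0,0.034,0,0,0]
}}

```text
clock: 22.85
position: [0.5713, -0.2687, 0.0414]
tcp_rot: [3.14, 0.094, 0.001]
wrist_force: [-1.2, -1.4, -0.4]
grip_width: 0.415
grasp_force: 0.0
```

Emit:
{"name": "play_rows", "arguments": {
  "increments": [150,0,0,-0.12,0,0,0,150,0,0,-0.26,0,0,0,150,0,-0.2,-0.55,0,0,0,150,-0.05,-0.28,-0.6,0,0,0,150,-0.05,-0.28,-0.6,0,0,0]
}}

```text
clock: 23.48
position: [0.5439, -0.1568, 0.283]
tcp_rot: [3.14, 0.094, 0.002]
wrist_force: [0.3, -0.2, -0.3]
grip_width: 0.41
grasp_force: 0.0
```

Emit:
{"name": "play_rows", "arguments": {
  "increments": [150,0,0,0,0,0,0,150,0,0,0,0,0,0]
}}

```text
clock: 23.72
position: [0.5443, -0.1582, 0.2805]
tcp_rot: [3.14, 0.094, -0.001]
wrist_force: [0.8, -0.2, -0.2]
grip_width: 0.412
grasp_force: 0.0
```

Run:
```python
from h import *
print(pose()[0]);cv2.imwrite('pics/w10.png',cams.camera('wrist')[0:300,100:560].repeat(1,0))
```

```text
[ 0.54426742 -0.15821507  0.28045315]
```

View pics/w10.png

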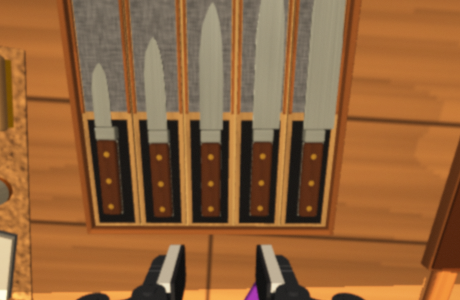

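All five knives lie in length order with their handles on the black pads. Quick check of how straight they lie.

Run:
```python
from h import *
im=cv2.imread('pics/w10.png');cv2.imwrite('pics/w10c.png',cv2.resize(im[100:240,75:345],None,fx=2.9,fy=2.9,interpolation=cv2.INTER_CUBIC))
```

```text
(no output)
```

View pics/w10c.png

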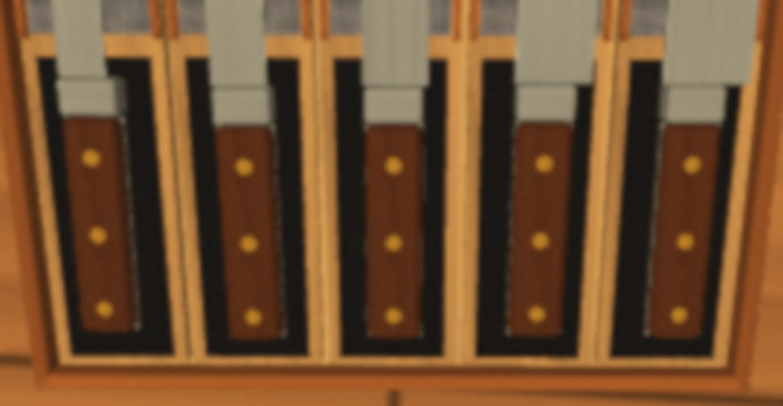

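Rivet lines run parallel to the pad edges and every handle is within its pad, so I'm handing in.

```bash
python3 -c "
from h import *
print(ctrl.job_done())"
```

```text
the job is handed in; nothing more can be done
None
```

I handed the job in at about 24 s of the 107 s allowed: knives 1 to 4 lie in order of length beside the untouched paring knife, each straight along its lane with its handle on the black pad and its blade over the felt.

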